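# Put the hot-air nozzles back on their rack in size order

### The arm

A 6-joint arm with a two-finger parallel gripper is mounted at the origin on a cart in front of the work surface, level with it; the furniture and walls round the work are solid. World frame = base frame: x ahead of the robot, y to its left, z up, the work surface at z = 0. Lengths are in m, angles in rad, forces in N, time in s.
With the tool pointing down it reaches from about 0.35 to 0.775 m from the base axis. Payload 5.5 kg.
Tool frame: the origin (TCP) lies at the very end of the fingers, on their centre line; the grasp point (between the pads) lies 19 mm behind it; z points along the fingers, y is the line along which they close (so a half turn about z gives the same grasp; the last joint's range is limited). The gripper opens to 85 mm and grips with 20 to 120 N. Pads are 22 mm wide; open, the fingers measure 114 mm over their backs; the gripper's body (76 mm by 85 mm) begins 54 mm behind the grasp point. The pads swing forward as they close: fully open they stand 13 mm farther back than shut.
Start: joints at [0.997, 0.313, 0.046, 1.304, 0, 1.431], TCP at [0.242, 0.522, 0.231] pointing down, gripper open.
Joint ranges: [-2.76, 2.76], [-0.86, 1.69], [-1.03, 1.26], [-2.2, 2.34], [-1.47, 1.5], [-3.14, 3.14]. Speed limits (rad/s): [2.57, 2.57, 3.14, 3.14, 3.14, 3.14].

### API

Orientations are given as a rotation vector (axis times angle).
In Python, from bench import arm, optics gives the robot as it stands.
- The arm moves only by the tool servo_tool, never from a script. Its argument "rows" is one flat list of numbers, 4 for each row, row after row: the shift along the world's x, y, z in units of 30 mm (1.0 is 30 mm), then the turn about the world's z in units of 5 degrees (1.0 is 5 degrees). A call has 1 to 10 rows; each row shifts and turns the commanded pose from where the row before left it; what a row does not reach is not made up. A row lasts 1/12 s, in which the tool goes at most 41.7 mm and 7.16 degrees, less where a joint would pass 70% of its speed; a pose out of reach is approached as far as the arm can. A call is refused whole if a number of a shift passes 1 or a number of a turn 1, either way. A call with a gripper value outside its range is refused whole. "claw" is the finger opening in mm, from 0 to 85.4, set as the call begins (left out, the last holds). The fingers move at their own pace and stop on an object; the grip force is fixed at half the most. Time passes only in rows, so rows that do not move let the fingers close. It gives the time, the measured TCP pose, the force, the opening and the grip force at its end, in the units of the state.
- arm.observe(): the state, without advancing time (a new reading comes with each control period).
- optics.camera(name): name is "scene" or "top"; returns a dict with "color" (384x512x3 uint8, red, green, blue), "fovy" (degrees; the focal length in pixels is half the picture's height over the tangent of half this angle, whatever the lens; pixels are square), "cx", "cy" (the principal point, pixels), "extrinsics" (4x4, takes a point from world to camera coordinates). Camera axes: x right, y down, z forward; pixel columns grow to the right and rows downward; lengths in m; the calibration is good to about 2 mm. A picture is of the moment at which its call begins. There is no depth.
- arm.hand_in(): hands the job in; it is judged then, once.
The state is a dict: "time": time; "qpos": joint angles; "joint_vel": joint speeds; "tau": joint torques, N m; "tool_pos": TCP position; "tool_rot": TCP orientation; "wrist_force": force on the tool from outside, world axes, zero at the start; "ft_torque": the same for the moment, N m; "opening": finger opening in m; "gripper_force": force on a finger pad.
Only numpy, scipy, OpenCV 4.12 (cv2) and the standard library are available. Lean on these libraries where they do the work, as an engineer would, in place of code of your own. Each camera call takes 0.05 s, during which the arm holds its last target. There are 200 camera calls.

### The job

Put the four steel hot-air nozzles back on the rack, one on each post, outlet up and seated right down on the bar. They go in order of outlet size: the narrowest on the post nearest the hot-air tool, the widest on the post farthest from it.

Things in the scene. Friction and masses are not known exactly. Their poses are not given: they have to be found in the camera images.
- nozzle_a: bare-steel hot-air nozzle with the narrowest outlet: a round collar 38 mm across (39.4 mm over its beads) and 30 mm high, open below (bore 33 mm, clear for 27 mm up), then a cone and a round outlet tube 8 mm across; 60 mm high in all. It starts upright, outlet up, loose on the bench. Round, so any yaw is alike. Weighs about 45 g. Origin: centre of the underside of the collar; z up through the outlet.
- nozzle_b: bare-steel hot-air nozzle with the second-narrowest outlet: a round collar 38 mm across (39.4 mm over its beads) and 30 mm high, open below (bore 33 mm, clear for 27 mm up), then a cone and a round outlet tube 15 mm across; 56 mm high in all. It starts upright, outlet up, loose on the bench. Round, so any yaw is alike. Weighs about 45 g. Origin: centre of the underside of the collar; z up through the outlet.
- nozzle_c: bare-steel hot-air nozzle with the second-widest outlet: a round collar 38 mm across (39.4 mm over its beads) and 30 mm high, open below (bore 33 mm, clear for 27 mm up), then a cone and a round outlet tube 23 mm across; 52 mm high in all. It starts upright, outlet up, loose on the bench. Round, so any yaw is alike. Weighs about 45 g. Origin: centre of the underside of the collar; z up through the outlet.
- nozzle_d: bare-steel hot-air nozzle with the widest outlet: a round collar 38 mm across (39.4 mm over its beads) and 30 mm high, open below (bore 33 mm, clear for 27 mm up), then a cone and a round outlet tube 32 mm across; 48 mm high in all. It starts upright, outlet up, loose on the bench. Round, so any yaw is alike. Weighs about 45 g. Origin: centre of the underside of the collar; z up through the outlet.
- post_1: post 1 of the four equal upright posts on the rack, counted from the rack's -y end to its +y end; neighbours are 60 mm apart. Fixed, light metal, 22 mm high, 16 mm thick (20 mm at its foot), tapering to 8 mm at the tip; a nozzle's collar drops loosely over it and rests on the bar. Origin: centre of the post's foot, on the top face of the bar (16 mm above the bench); axes as the rack's.
- post_2: post 2 of the four equal upright posts on the rack, counted from the rack's -y end to its +y end; neighbours are 60 mm apart. Fixed, light metal, 22 mm high, 16 mm thick (20 mm at its foot), tapering to 8 mm at the tip; a nozzle's collar drops loosely over it and rests on the bar. Origin: centre of the post's foot, on the top face of the bar (16 mm above the bench); axes as the rack's.
- post_3: post 3 of the four equal upright posts on the rack, counted from the rack's -y end to its +y end; neighbours are 60 mm apart. Fixed, light metal, 22 mm high, 16 mm thick (20 mm at its foot), tapering to 8 mm at the tip; a nozzle's collar drops loosely over it and rests on the bar. Origin: centre of the post's foot, on the top face of the bar (16 mm above the bench); axes as the rack's.
- post_4: post 4 of the four equal upright posts on the rack, counted from the rack's -y end to its +y end; neighbours are 60 mm apart. Fixed, light metal, 22 mm high, 16 mm thick (20 mm at its foot), tapering to 8 mm at the tip; a nozzle's collar drops loosely over it and rests on the bar. Origin: centre of the post's foot, on the top face of the bar (16 mm above the bench); axes as the rack's.
- rack: nozzle rack: a fixed dark steel bar on the bench, 48 mm (its x) by 232 mm (its y) by 16 mm high, with the four posts in a row along its y axis at y = -90, -30, +30 and +90 mm. Origin: centre of its underside; z up.
- hot_air_tool: hot-air hand tool (black ribbed grip, bare steel barrel) lying in a low grey cradle just past one end of the rack, at y = -180 or +180 mm and x = +35 mm in the rack's frame; which end it is changes from start to start (a round steel dish stands past the other end). Fixed; 158 mm long (along its x, parallel to the rack's x), 56 mm wide, 64 mm high. Origin: under its middle, on the bench.

How it is judged:
At the end, for the whole second after the job is handed in: Each nozzle is over its own post (axes within 10 mm), its collar down on the bar (within 4 mm), upright (within 0.1 rad), released and at rest; counted from the hot-air tool the outlets run narrowest, second-narrowest, second-widest, widest (((y of hot_air_tool in the frame of rack below 0 m and horizontal distance between nozzle_a and post_1 below 0.01 m and z of nozzle_a in the frame of post_1 below 0.004 m and angle between each of nozzle_a, nozzle_b, nozzle_c, nozzle_d's own z axis and vertical below 0.1 rad and horizontal distance between nozzle_b and post_2 below 0.01 m and z of nozzle_b in the frame of post_2 below 0.004 m and horizontal distance between nozzle_c and post_3 below 0.01 m and z of nozzle_c in the frame of post_3 below 0.004 m and horizontal distance between nozzle_d and post_4 below 0.01 m and z of nozzle_d in the frame of post_4 below 0.004 m) or (y of hot_air_tool in the frame of rack above 0 m and horizontal distance between nozzle_a and post_4 below 0.01 m and z of nozzle_a in the frame of post_4 below 0.004 m and angle between each of nozzle_a, nozzle_b, nozzle_c, nozzle_d's own z axis and vertical below 0.1 rad and horizontal distance between nozzle_b and post_3 below 0.01 m and z of nozzle_b in the frame of post_3 below 0.004 m and horizontal distance between nozzle_c and post_2 below 0.01 m and z of nozzle_c in the frame of post_2 below 0.004 m and horizontal distance between nozzle_d and post_1 below 0.01 m and z of nozzle_d in the frame of post_1 below 0.004 m)) and linear speed of each of nozzle_a, nozzle_b, nozzle_c, nozzle_d below 0.02 m/s and angular speed of each of nozzle_a, nozzle_b, nozzle_c, nozzle_d below 0.2 rad/s); the robot touches nothing.
It also fails if it takes over 88 s, if anything falls off the work surface, if the arm or the gripper's body presses on something with over 40 N, if the wrist force passes 120 N, or if a joint passes its speed limit or range.

## Working session

There is one attempt and no reset: what is moved stays moved. The work goes in short steps, Python scripts to look and compute and a tool call to move; the robot and the scene stay as the last step left them, time stands still between calls to the robot, and variables do not carry over. Pictures are saved under pics/ and viewed, at most 14 in all, crops included, and the job is handed in when it is done.

Besides the shell and the picture viewer there is one more tool, called after "Call:" by a JSON object that holds its "fn" and its "kwargs". servo_tool: Moves the arm, as the interface text tells. Its arguments: {"type":"object","properties":{"rows":{"type":"array","items":{"type":"number"}},"claw":{"type":"number"}},"required":["rows"]}

```bash
mkdir -p pics
python3 - <<'E'
from bench import arm, optics
import cv2,numpy as np
for n in("scene","top"):
    c=optics.camera(n); cv2.imwrite(f"pics/{n}0.png",cv2.resize(c["color"][:,:,::-1],(800,600),interpolation=cv2.INTER_CUBIC))
    np.save(f"pics/{n}0.npy",c["color"]); print(n,c["fovy"],c["cx"],c["cy"],np.round(c["extrinsics"],4).tolist())
print(arm.observe())
E
```

```text
scene 47.41379871174637 248.25678818309575 190.61363905020627 [[0.8102, -0.5857, -0.0222, -0.3737], [-0.3328, -0.4285, -0.84, 0.2705], [0.4825, 0.688, -0.5421, 0.561], [0.0, 0.0, 0.0, 1.0]]
top 51.56796180153841 256.6279030107733 195.66737641575807 [[0.0188, -0.9998, -0.0036, 0.13], [-0.9881, -0.018, -0.1526, 0.5545], [0.1525, 0.0064, -0.9883, 0.8924], [0.0, 0.0, 0.0, 1.0]]
{'time': 0.1, 'qpos': array([9.97406690e-01, 3.13957191e-01, 4.50908841e-02, 1.30361500e+00,
       4.35883889e-05, 1.43120545e+00]), 'joint_vel': array([ 4.56578202e-04, -1.52511498e-03,  1.55875958e-03,  7.09283082e-04,
        1.66769438e-05,  4.09469845e-04]), 'tau': array([ 3.29775045e-03, -4.81726491e+01,  2.99242347e+01,  1.27312727e-02,
       -6.72565534e-05, -1.91284983e-05]), 'tool_pos': array([0.24142403, 0.52135386, 0.23047921]), 'tool_rot': array([-6.75943710e-01, -3.06736817e+00,  2.45596831e-03]), 'wrist_force': array([-0.99605565, -0.01888964, -0.28649517]), 'ft_torque': array([-0.01839988, -0.02342423,  0.06056644]), 'gripper_force': 0.0, 'opening': 0.0853679656422282}
```

View pics/scene0.png

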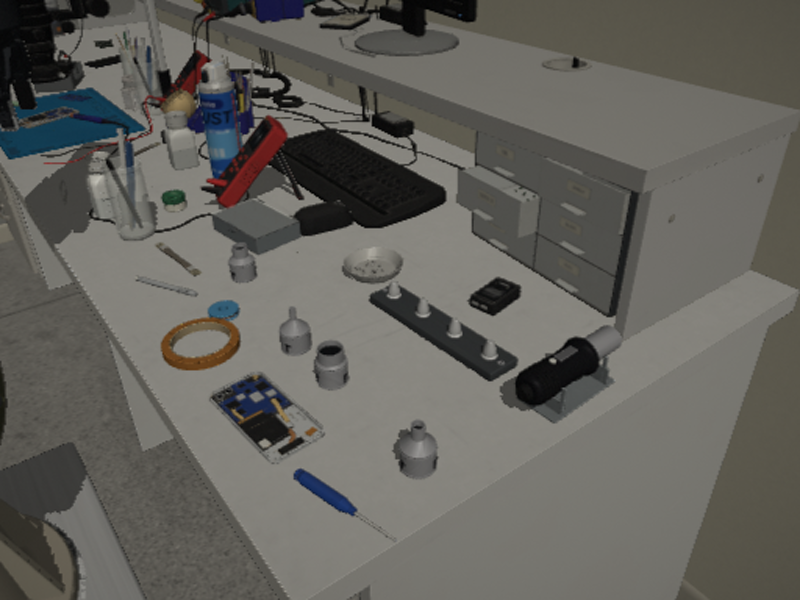

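View pics/top0.png

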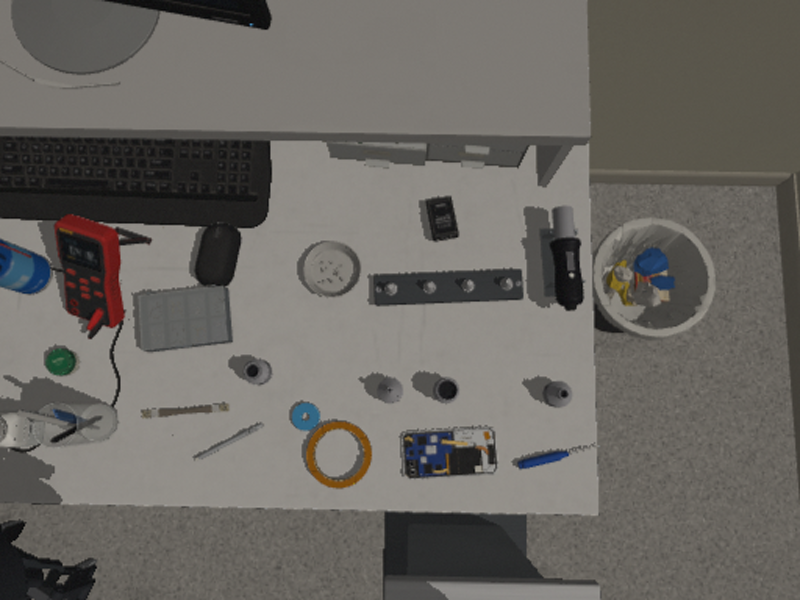

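The top view shows the rack with posts near (390,288), (430,287), (468,285) and (505,283), and the tool at its right (-y) end. The nozzles are at (256,371), (389,389), (446,389) and (558,394). I'll crop closer to measure the outlets.

Run:
```python
import cv2,numpy as np
t=np.load("pics/top0.npy")[:,:,::-1]; s=np.load("pics/scene0.npy")[:,:,::-1]
def crop(im,u,v,h=24,k=8): return cv2.resize(im[v-h:v+h,u-h:u+h],None,fx=k,fy=k,interpolation=cv2.INTER_CUBIC)
f=.64
T=[(256,371),(389,389),(446,389),(558,394)];S=[(242,262),(295,328),(331,365),(418,448)]
r=[np.hstack([crop(im,int(u*f),int(v*f),25,4) for u,v in P]) for im,P in((t,T),(s,S))]
o=np.vstack(r); o=cv2.convertScaleAbs(o,alpha=1.4); cv2.imwrite("pics/crops.png",o); print(o.shape,[(int(u*f)-25,int(v*f)-25) for u,v in T+S])
rk=t[165:205,225:345]; cv2.imwrite("pics/rack.png",cv2.convertScaleAbs(cv2.resize(rk,None,fx=6,fy=6,interpolation=cv2.INTER_CUBIC),alpha=1.5))
```

```text
(400, 800, 3) [(138, 212), (223, 223), (260, 223), (332, 227), (129, 142), (163, 184), (186, 208), (242, 261)]
```

View pics/crops.png

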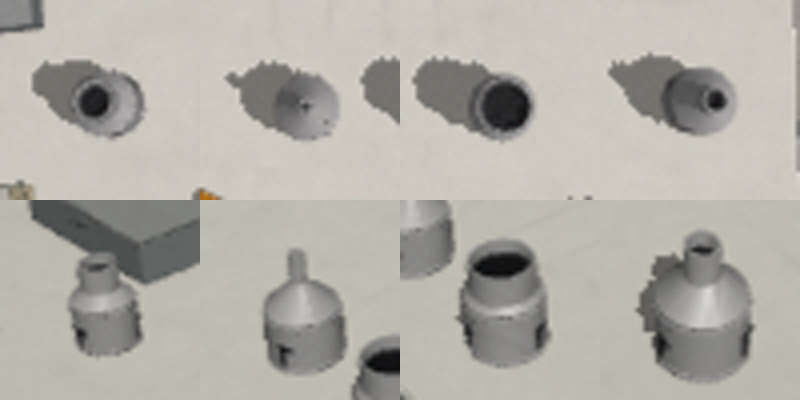

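View pics/rack.png

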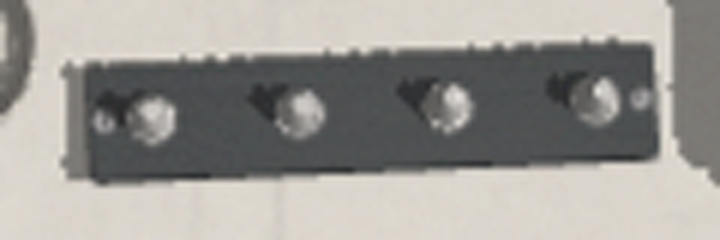

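Outlets left to right in the top view are c (23), a (8), d (32), b (15). Next I triangulate the outlet rims and the posts.

```bash
cat > h.py <<'E'
import numpy as np,cv2
from bench import optics
def cam(n):
    c=optics.camera(n); f=192/np.tan(np.radians(c["fovy"]/2))
    K=np.array([[f,0,c["cx"]],[0,f,c["cy"]],[0,0,1]]); return c["color"],K@c["extrinsics"][:3],c
def tri(P,Q,p,q):
    X=cv2.triangulatePoints(P,Q,np.array(p,float).reshape(2,1),np.array(q,float).reshape(2,1))[:,0]; X=X[:3]/X[3]
    e=[np.round((M@np.r_[X,1])[:2]/(M@np.r_[X,1])[2]-u,2) for M,u in((P,p),(Q,q))]
    return X,e
def plane(P,p,z):
    M=np.c_[P[:,0],P[:,1],P[:,2]*z+P[:,3]]; X=np.linalg.solve(M,np.r_[p,1]); return X[:2]/X[2]
E
python3 - <<'E'
from h import *
t,P,_=cam("top"); s,Q,_=cam("scene")
N=dict(c=((161.4,236.7),(153,157.8)),a=((248.9,248.9),(187,196.8)),d=((286.1,248.9),(211.4,223)),b=((360.6,251.4),(267.4,272.4)))
for k,(p,q) in N.items(): X,e=tri(P,Q,p,q); print(k,np.round(X,4),e)
def blobs(im,x0,x1,y0,y1):
    g=cv2.cvtColor(im,cv2.COLOR_RGB2GRAY)[y0:y1,x0:x1]; dark=(g<100).astype('uint8')
    n,l,st,_=cv2.connectedComponentsWithStats(dark); i=1+st[1:,4].argmax(); bar=(l==i).astype('uint8')
    cs,_=cv2.findContours(bar,cv2.RETR_EXTERNAL,cv2.CHAIN_APPROX_NONE); 
    hull=cv2.drawContours(np.zeros_like(bar),[cv2.convexHull(max(cs,key=len))],-1,1,-1)
    n,l,st,ce=cv2.connectedComponentsWithStats(((g>105)&(hull>0)).astype('uint8'))
    return [(ce[i]+(x0,y0),st[i]+np.array([x0,y0,0,0,0])) for i in range(1,n) if st[i,4]>8], cv2.minAreaRect(max(cs,key=len))
for im,r in((t,(232,340,165,205)),(s,(230,336,176,245))):
    b,rc=blobs(im,*r); print([(np.round(c,1).tolist(),q.tolist()) for c,q in b],rc)
k=cv2.convertScaleAbs(cv2.resize(s[175:245,230:337,::-1],None,fx=7,fy=7,interpolation=cv2.INTER_CUBIC),alpha=1.4); cv2.imwrite("pics/rs.png",k)
E
```

```text
c [0.452  0.3573 0.0498] [array([ 0.11, -0.24]), array([-0.21,  0.02])]
a [0.4282 0.1549 0.059 ] [array([ 0.21, -0.43]), array([-0.46,  0.06])]
d [0.4298 0.0699 0.0462] [array([ 0.18, -0.34]), array([-0.39,  0.06])]
b [ 0.4269 -0.0988  0.054 ] [array([ 0.13, -0.22]), array([-0.31,  0.06])]
[([298.0, 172.0], [294, 172, 9, 1, 9]), ([235.0, 184.0], [235, 178, 1, 13, 13]), ([325.7, 180.6], [324, 178, 4, 7, 15]), ([300.6, 182.2], [299, 179, 4, 8, 18]), ([251.0, 184.3], [248, 182, 6, 7, 24]), ([275.8, 182.6], [274, 181, 5, 5, 17])] ((52.37495422363281, 18.20709228515625), (20.576398849487305, 99.43768310546875), 87.43623352050781)
[([252.1, 186.5], [248, 182, 9, 9, 52]), ([270.8, 197.2], [267, 191, 8, 12, 63]), ([291.1, 210.3], [287, 203, 9, 13, 67]), ([313.4, 224.1], [309, 216, 9, 14, 73])] ((52.673824310302734, 36.03004837036133), (103.6402816772461, 22.405166625976562), 31.607501983642578)
```

View pics/rs.png

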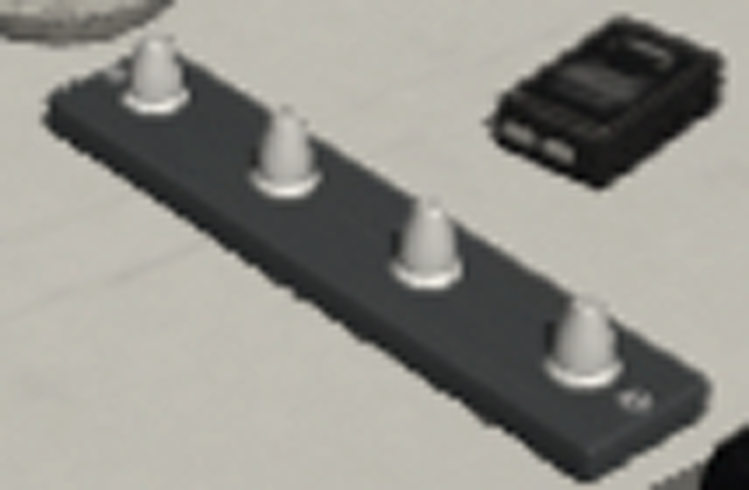

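Run:
```python
from h import *
t,P,_=cam("top"); s,Q,_=cam("scene")
tip=np.array([(155,42),(288,113),(433,205),(588,302)])/7+(229.6,174.6)
ft=np.array([(155,99),(285,181),(427,273),(583,369)])/7+(229.6,174.6)
T=np.array([(152,119),(300,112),(449,106),(598,101)])/6+(224.6,164.6)
for a,b,c in zip(tip,ft,T):
    X,e=tri(P,Q,c,b); print(np.round(X,4),e[0],e[1],"foot scene",np.round(plane(Q,b,.016),4),"top",np.round(plane(P,c,.016),4),"tip scene",np.round(plane(Q,a,.038),4))
```

```text
[0.584  0.157  0.0152] [ 0.1  -0.16] [-0.17  0.03] foot scene [0.5837 0.156 ] top [0.5835 0.1572] tip scene [0.5826 0.1538]
[0.5878 0.0971 0.0153] [ 0.06 -0.1 ] [-0.12  0.02] foot scene [0.5874 0.0963] top [0.5874 0.0973] tip scene [0.5898 0.0981]
[0.5913 0.0368 0.0149] [ 0.03 -0.04] [-0.05  0.01] foot scene [0.5904 0.0356] top [0.591  0.0369] tip scene [0.5924 0.0364]
[ 0.5944 -0.0236  0.0163] [ 0.08 -0.12] [-0.15  0.04] foot scene [ 0.595  -0.0234] top [ 0.5942 -0.0234] tip scene [ 0.5953 -0.0231]
```

Call:
{"fn": "servo_tool", "kwargs": {"rows": [0.7,-0.55,-0.1,-1,0.7,-0.55,-0.1,-1,0.7,-0.55,-0.1,-1,0.7,-0.55,-0.1,-1,0.7,-0.55,-0.1,-1,0.7,-0.55,-0.1,-1,0.7,-0.55,-0.1,-1,0.7,-0.55,-0.1,-1,0.7,-0.55,-0.1,-1,0.7,-0.55,-0.1,-1], "claw": 62}}

```text
time: 1.13
tool_pos: [0.4526, 0.3558, 0.2012]
tool_rot: [1.915, 2.491, 0.0]
wrist_force: [-0.4, -0.3, 0.2]
opening: 0.062
gripper_force: 0.0
```

Call:
{"fn": "servo_tool", "kwargs": {"rows": [0,0,-0.4,-0.8,0,0,-0.4,-0.8,0,0,-0.4,-0.8,0,0,-0.4,0,0,0,0,0,0,0,0,0]}}

```text
time: 1.63
tool_pos: [0.4512, 0.3564, 0.1528]
tool_rot: [-2.159, -2.281, 0.003]
wrist_force: [0.2, 0.3, 0.4]
opening: 0.0618
gripper_force: 0.0
```

Call:
{"fn": "servo_tool", "kwargs": {"rows": [0,0.03,-0.7,0,0.03,0,-0.7,0,0,0,-0.7,0,0,0,-0.7,0,0,0,-0.7,0,0,0,-0.7,0,0,0,-0.4,0,0,0,-0.35,0,0,0,0,0,0,0,0,0]}}

```text
time: 2.47
tool_pos: [0.4528, 0.3579, 0.0052]
tool_rot: [2.159, 2.282, 0.0]
wrist_force: [0.1, 0.0, 0.4]
opening: 0.062
gripper_force: 0.0
```

Call:
{"fn": "servo_tool", "kwargs": {"rows": [0,0,-0.05,0,0,0,0,0,0,0,0,0,0,0,0,0,0,0,0,0,0,0,0,0,0,0,0,0,0,0,0,0], "claw": 30}}

```text
time: 3.13
tool_pos: [0.4536, 0.3583, 0.0048]
tool_rot: [2.159, 2.281, 0.004]
wrist_force: [-1.4, 0.2, 6.1]
opening: 0.036
gripper_force: 60.1
```

Run:
```python
from h import *
s,_,_=cam("scene"); cv2.imwrite("pics/g1.png",cv2.resize(s[90:210,80:260,::-1],None,fx=4,fy=4,interpolation=cv2.INTER_CUBIC))
```

```text
(no output)
```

View pics/g1.png

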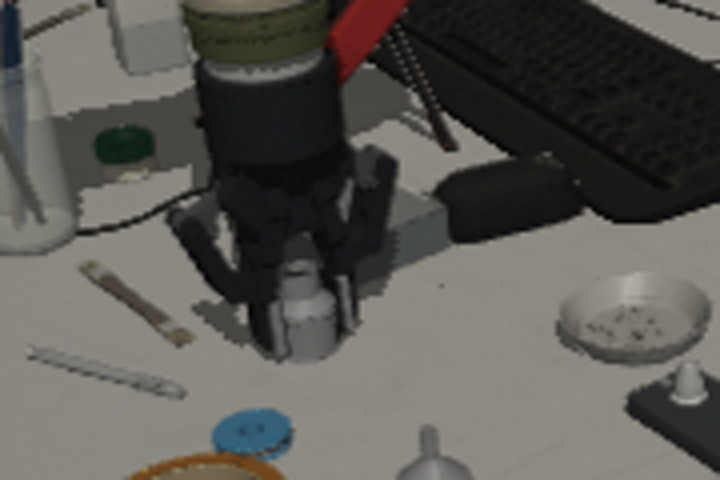

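The picture shows nozzle c upright between the pads, at about (305,320) in the crop. I lift it and carry it to its post.

Call:
{"fn": "servo_tool", "kwargs": {"rows": [0,0,0.4,0,0,0,0.7,0,0,0,0.7,0,0,0,0.7,0,0.2,-0.4,0.5,0,0.4,-0.8,0.2,0,0.4,-0.8,0,0,0.4,-0.8,0,0,0.4,-0.8,0,0,0.4,-0.8,0,0]}}

```text
time: 4.02
tool_pos: [0.519, 0.2246, 0.0997]
tool_rot: [2.159, 2.282, 0.001]
wrist_force: [0.1, 0.3, -0.5]
opening: 0.0359
gripper_force: 60.0
```

Call:
{"fn": "servo_tool", "kwargs": {"rows": [0.4,-0.8,0,0,0.4,-0.8,0,0,0.4,-0.8,0,0,0.4,-0.8,0,0,0.4,-0.7,0,0,0.3,-0.4,0,0,0.37,0,0,0,0,0,0,0,0,0,0,0,0,0,0,0]}}

```text
time: 4.85
tool_pos: [0.5979, 0.0973, 0.0991]
tool_rot: [-2.158, -2.282, 0.001]
wrist_force: [0.3, 0.3, -0.8]
opening: 0.0361
gripper_force: 60.0
```

Call:
{"fn": "servo_tool", "kwargs": {"rows": [-0.34,0.03,0,0,0,0,0,0,0,0,-0.5,0,0,0,-0.5,0,0,0,-0.5,0,0,0,-0.4,0,0,0,-0.3,0,0,0,-0.2,0,0,0,-0.17,0,0,0,0,0]}}

```text
time: 5.68
tool_pos: [0.588, 0.0978, 0.0214]
tool_rot: [-2.159, -2.281, 0.001]
wrist_force: [0.7, 0.5, -1.2]
opening: 0.0358
gripper_force: 60.0
```

Call:
{"fn": "servo_tool", "kwargs": {"rows": [0,0,-0.03,0,0,0,0,0,0,0,0,0,0,0,0,0,0,0,0,0], "claw": 62}}

```text
time: 6.1
tool_pos: [0.5889, 0.0975, 0.0219]
tool_rot: [2.159, 2.281, 0.001]
wrist_force: [-0.2, 0.0, 0.0]
opening: 0.0619
gripper_force: 0.0
```

Call:
{"fn": "servo_tool", "kwargs": {"rows": [0,0,0.4,0,0,0,0.7,0,0,0,0.8,0,0,0,0.8,0,0,0,0.5,0,0,0,0,0]}}

```text
time: 6.6
tool_pos: [0.5911, 0.0976, 0.1216]
tool_rot: [2.156, 2.278, 0.008]
wrist_force: [0.8, -0.2, 0.6]
opening: 0.0623
gripper_force: 0.0
```

Run:
```python
from h import *
s,_,_=cam("scene"); cv2.imwrite("pics/g2.png",cv2.resize(s[90:290,170:350,::-1],None,fx=3,fy=3,interpolation=cv2.INTER_CUBIC))
```

```text
(no output)
```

View pics/g2.png

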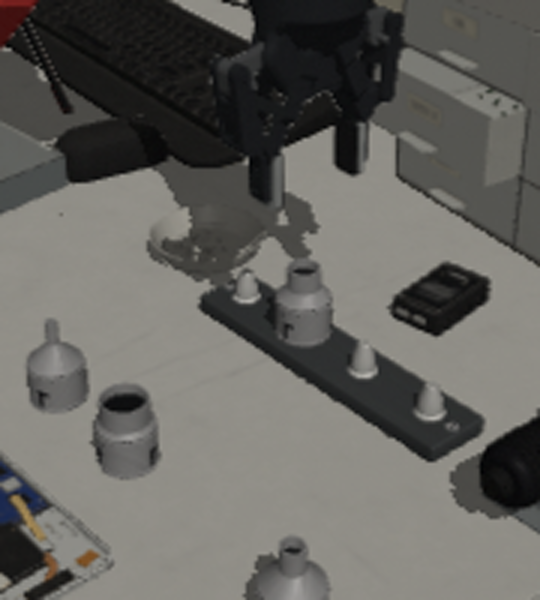

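c is seated on post at (303,310) in the crop. The gripper is clear. Next is d.

Call:
{"fn": "servo_tool", "kwargs": {"rows": [-0.5,-0.1,0,0,-0.7,-0.15,0,0,-0.7,-0.15,0,0,-0.7,-0.15,0,0,-0.7,-0.15,0,0,-0.7,-0.15,0,0,-0.7,-0.07,0,0,-0.6,0,0,0,0,0,0,0,0,0,0,0]}}

```text
time: 7.48
tool_pos: [0.4284, 0.07, 0.1165]
tool_rot: [-2.159, -2.281, 0.001]
wrist_force: [0.9, 0.6, 0.7]
opening: 0.0615
gripper_force: 0.0
```

Down from 0.1165 to 0.0055 is −3.7 units.

Call:
{"fn": "servo_tool", "kwargs": {"rows": [0.04,0,-0.6,0,0,0,-0.7,0,0,0,-0.7,0,0,0,-0.7,0,0,0,-0.6,0,0,0,-0.4,0,0,0,0,0,0,0,0,0]}}

```text
time: 8.15
tool_pos: [0.4308, 0.07, 0.0055]
tool_rot: [-2.159, -2.281, 0.002]
wrist_force: [-0.3, 0.3, 0.0]
opening: 0.0617
gripper_force: 0.0
```

Call:
{"fn": "servo_tool", "kwargs": {"rows": [0,0,0,0,0,0,0,0,0,0,0,0,0,0,0,0,0,0,0,0,0,0,0,0,0,0,0,0], "claw": 30}}

```text
time: 8.73
tool_pos: [0.432, 0.0699, 0.0075]
tool_rot: [2.158, 2.28, 0.003]
wrist_force: [-0.6, -0.7, 6.0]
opening: 0.0361
gripper_force: 60.0
```

Call:
{"fn": "servo_tool", "kwargs": {"rows": [0,0,0.4,0,0,0,0.7,0,0,0,0.8,0,0,0,0.8,0,0,0,0.5,0,0.4,0.3,0,0,0.7,0.4,0,0,0.7,0.4,0,0,0.7,0.4,0,0,0.7,0.4,0,0]}}

```text
time: 9.57
tool_pos: [0.5277, 0.1276, 0.1027]
tool_rot: [2.159, 2.281, 0.001]
wrist_force: [0.6, 0.2, -0.1]
opening: 0.0362
gripper_force: 60.1
```

Call:
{"fn": "servo_tool", "kwargs": {"rows": [0.7,0.4,0,0,0.6,0.4,0,0,0.4,0.2,0,0,0.17,0,0,0,0,0,0,0,0,0,0,0,0,0,0,0]}}

```text
time: 10.15
tool_pos: [0.5817, 0.1564, 0.1022]
tool_rot: [-2.16, -2.281, 0.002]
wrist_force: [-0.1, 0.2, -0.9]
opening: 0.0363
gripper_force: 60.1
```

Call:
{"fn": "servo_tool", "kwargs": {"rows": [0.07,0.02,-0.4,0,0,0,-0.5,0,0,0,-0.5,0,0,0,-0.5,0,0,0,-0.3,0,0,0,-0.2,0,0,0,-0.17,0,0,0,-0.1,0,0,0,0,0,0,0,0,0]}}

```text
time: 10.98
tool_pos: [0.5852, 0.1576, 0.0236]
tool_rot: [2.159, 2.281, 0.001]
wrist_force: [-2.4, -0.2, 4.9]
opening: 0.0363
gripper_force: 60.5
```

Call:
{"fn": "servo_tool", "kwargs": {"rows": [0,0,0,0,0,0,0,0,0,0,0,0,0,0,0,0], "claw": 62}}

```text
time: 11.32
tool_pos: [0.5851, 0.1576, 0.0223]
tool_rot: [2.159, 2.281, 0.001]
wrist_force: [-0.0, 1.0, 0.2]
opening: 0.0621
gripper_force: 0.0
```

Call:
{"fn": "servo_tool", "kwargs": {"rows": [0,0,0.4,0,0,0,0.7,0,0,0,0.8,0,0,0,0.8,0,0,0,0.6,0,0,0,0,0,0,0,0,0]}}

```text
time: 11.9
tool_pos: [0.5859, 0.1577, 0.1223]
tool_rot: [2.158, 2.28, 0.004]
wrist_force: [-0.6, 0.1, -0.6]
opening: 0.062
gripper_force: 0.0
```

Call:
{"fn": "servo_tool", "kwargs": {"rows": [-0.5,0,0,0,-0.7,-0.03,0,0,-0.7,-0.03,0,0,-0.7,-0.03,0,0,-0.7,0,0,0,-0.7,0,0,0,-0.7,0,0,0,-0.55,0,0,0,0,0,0,0,0,0,0,0]}}

```text
time: 12.73
tool_pos: [0.4263, 0.1548, 0.1202]
tool_rot: [-2.159, -2.281, 0.002]
wrist_force: [0.1, 0.1, -0.4]
opening: 0.0625
gripper_force: 0.0
```

Down 0.1147, which is −3.82 units.

Call:
{"fn": "servo_tool", "kwargs": {"rows": [0.06,0,-0.6,0,0,0,-0.7,0,0,0,-0.7,0,0,0,-0.7,0,0,0,-0.7,0,0,0,-0.42,0,0,0,0,0,0,0,0,0]}}

```text
time: 13.4
tool_pos: [0.4293, 0.1547, 0.0056]
tool_rot: [-2.159, -2.28, 0.003]
wrist_force: [0.1, 0.1, 0.1]
opening: 0.0619
gripper_force: 0.0
```

Call:
{"fn": "servo_tool", "kwargs": {"rows": [0,0,0,0,0,0,0,0,0,0,0,0,0,0,0,0,0,0,0,0,0,0,0,0,0,0,0,0], "claw": 30}}

```text
time: 13.98
tool_pos: [0.4306, 0.1551, 0.0078]
tool_rot: [2.158, 2.28, 0.004]
wrist_force: [-0.3, -0.8, 6.9]
opening: 0.0353
gripper_force: 60.3
```

Call:
{"fn": "servo_tool", "kwargs": {"rows": [0,0,0.4,0,0,0,0.7,0,0,0,0.8,0,0,0,0.8,0,0,0,0.5,0,0.4,-0.4,0,0,0.7,-0.7,0,0,0.7,-0.7,0,0,0.7,-0.7,0,0,0.7,-0.7,0,0]}}

```text
time: 14.82
tool_pos: [0.526, 0.058, 0.103]
tool_rot: [2.159, 2.282, 0.001]
wrist_force: [-0.0, -0.2, -0.4]
opening: 0.0356
gripper_force: 60.0
```

Call:
{"fn": "servo_tool", "kwargs": {"rows": [0.7,-0.7,0,0,0.7,-0.7,0,0,0.5,-0.7,0,0,0.38,-0.45,0,0,0,-0.2,0,0,0,0,0,0,0,0,0,0,0,0,0,0]}}

```text
time: 15.48
tool_pos: [0.5925, -0.0227, 0.1025]
tool_rot: [-2.158, -2.282, 0.0]
wrist_force: [-0.4, 0.4, -1.0]
opening: 0.0355
gripper_force: 60.0
```

Call:
{"fn": "servo_tool", "kwargs": {"rows": [0.06,-0.02,-0.4,0,0,0,-0.5,0,0,0,-0.5,0,0,0,-0.5,0,0,0,-0.3,0,0,0,-0.2,0,0,0,-0.17,0,0,0,-0.1,0,0,0,0,0,0,0,0,0]}}

```text
time: 16.32
tool_pos: [0.5956, -0.0239, 0.0239]
tool_rot: [2.159, 2.281, 0.001]
wrist_force: [-3.7, 1.4, 5.2]
opening: 0.0354
gripper_force: 60.6
```

Call:
{"fn": "servo_tool", "kwargs": {"rows": [0,0,0,0,0,0,0,0,0,0,0,0,0,0,0,0], "claw": 62}}

```text
time: 16.65
tool_pos: [0.5956, -0.0243, 0.0226]
tool_rot: [2.159, 2.281, 0.0]
wrist_force: [-0.8, 0.2, -0.2]
opening: 0.062
gripper_force: 0.0
```

Call:
{"fn": "servo_tool", "kwargs": {"rows": [0,0,0.4,0,0,0,0.7,0,0,0,0.8,0,0,0,0.8,0,0,0,0.6,0,0,0,0,0,0,0,0,0]}}

```text
time: 17.23
tool_pos: [0.5964, -0.0245, 0.1227]
tool_rot: [2.158, 2.28, 0.002]
wrist_force: [0.2, 0.2, -0.6]
opening: 0.0621
gripper_force: 0.0
```

Call:
{"fn": "servo_tool", "kwargs": {"rows": [-0.5,0,0,0,-0.7,-0.3,0,0,-0.7,-0.4,0,0,-0.7,-0.4,0,0,-0.7,-0.4,0,0,-0.7,-0.4,0,0,-0.7,-0.4,0,0,-0.7,-0.18,0,0,-0.2,0,0,0,0,0,0,0]}}

```text
time: 18.07
tool_pos: [0.4252, -0.0982, 0.1204]
tool_rot: [-2.16, -2.278, 0.001]
wrist_force: [0.3, -0.3, 0.1]
opening: 0.0618
gripper_force: 0.0
```

Call:
{"fn": "servo_tool", "kwargs": {"rows": [0,0,0,0,0,0,0,0]}}

```text
time: 18.23
tool_pos: [0.4284, -0.0985, 0.1214]
tool_rot: [2.159, 2.282, 0.001]
wrist_force: [0.2, -0.4, -0.5]
opening: 0.0621
gripper_force: 0.0
```

Call:
{"fn": "servo_tool", "kwargs": {"rows": [-0.03,0,-0.6,0,0,0,-0.7,0,0,0,-0.7,0,0,0,-0.7,0,0,0,-0.7,0,0,0,-0.45,0,0,0,0,0,0,0,0,0]}}

```text
time: 18.9
tool_pos: [0.4267, -0.0981, 0.0054]
tool_rot: [-2.157, -2.281, 0.001]
wrist_force: [0.5, 0.1, 0.9]
opening: 0.062
gripper_force: 0.0
```

Call:
{"fn": "servo_tool", "kwargs": {"rows": [0,0,0,0,0,0,0,0,0,0,0,0,0,0,0,0,0,0,0,0,0,0,0,0,0,0,0,0], "claw": 30}}

```text
time: 19.48
tool_pos: [0.4279, -0.099, 0.0074]
tool_rot: [2.157, 2.28, 0.002]
wrist_force: [-0.0, 1.7, 5.9]
opening: 0.037
gripper_force: 59.9
```

Call:
{"fn": "servo_tool", "kwargs": {"rows": [0,0,0.4,0,0,0,0.7,0,0,0,0.8,0,0,0,0.8,0,0,0,0.7,0,0.4,0.4,0,0,0.6,0.7,0,0,0.6,0.7,0,0,0.6,0.7,0,0,0.6,0.7,0,0]}}

```text
time: 20.32
tool_pos: [0.5116, -0.0018, 0.1088]
tool_rot: [2.159, 2.28, 0.001]
wrist_force: [1.0, -0.6, -0.1]
opening: 0.0363
gripper_force: 60.2
```

Call:
{"fn": "servo_tool", "kwargs": {"rows": [0.7,0.7,0,0,0.7,0.4,0,0,0.7,0.23,0,0,0.4,0,0,0,0.14,0,0,0,0,0,0,0,0,0,0,0,0,0,0,0]}}

```text
time: 20.98
tool_pos: [0.5886, 0.037, 0.108]
tool_rot: [-2.16, -2.28, 0.001]
wrist_force: [0.3, -0.1, -0.6]
opening: 0.0365
gripper_force: 60.2
```

Down 0.086, which is −2.87 units.

Call:
{"fn": "servo_tool", "kwargs": {"rows": [0.07,0,-0.5,0,0,0,-0.6,0,0,0,-0.5,0,0,0,-0.5,0,0,0,-0.3,0,0,0,-0.2,0,0,0,-0.17,0,0,0,-0.1,0,0,0,0,0,0,0,0,0]}}

```text
time: 21.82
tool_pos: [0.592, 0.0371, 0.0235]
tool_rot: [2.159, 2.281, 0.001]
wrist_force: [-3.6, 0.3, 4.8]
opening: 0.0365
gripper_force: 60.6
```

Call:
{"fn": "servo_tool", "kwargs": {"rows": [0,0,0,0,0,0,0,0,0,0,0,0,0,0,0,0], "claw": 62}}

```text
time: 22.15
tool_pos: [0.592, 0.0373, 0.0221]
tool_rot: [2.159, 2.281, 0.001]
wrist_force: [0.4, 0.6, 0.8]
opening: 0.0617
gripper_force: 0.0
```

Call:
{"fn": "servo_tool", "kwargs": {"rows": [0,0,0.4,0,0,0,0.7,0,0,0,0.8,0,0,0,0.8,0,0,0,0.8,0,-0.7,0,0,0,-0.8,0,0,0,-0.8,0,0,0,-0.8,0,0,0,-0.8,0,0,0]}}

```text
time: 22.98
tool_pos: [0.4738, 0.0373, 0.1269]
tool_rot: [2.159, 2.281, 0.0]
wrist_force: [-0.5, 1.0, -0.5]
opening: 0.0623
gripper_force: 0.0
```

Call:
{"fn": "servo_tool", "kwargs": {"rows": [-0.5,0.5,0.5,0,0,0.8,0.5,0,0,0.8,0,0,0,0.8,0,0,0,0.8,0,0,0,0.8,0,0,0,0.8,0,0,0,0.8,0,0,0,0,0,0,0,0,0,0]}}

```text
time: 23.82
tool_pos: [0.4596, 0.2212, 0.1568]
tool_rot: [2.157, 2.284, -0.0]
wrist_force: [-0.7, -1.0, -0.2]
opening: 0.0621
gripper_force: 0.0
```

Run:
```python
from h import *
s,Q,_=cam("scene");t,P,_=cam("top")
r=lambda i,k:cv2.resize(i[:,:,::-1],None,fx=k,fy=k,interpolation=cv2.INTER_CUBIC)
a=r(s[150:260,215:345],5); b=r(t[155:210,215:345],5)
cv2.imwrite("pics/e1.png",cv2.convertScaleAbs(a,alpha=1.4)); cv2.imwrite("pics/e2.png",cv2.convertScaleAbs(b,alpha=1.4))
```

```text
(no output)
```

View pics/e1.png

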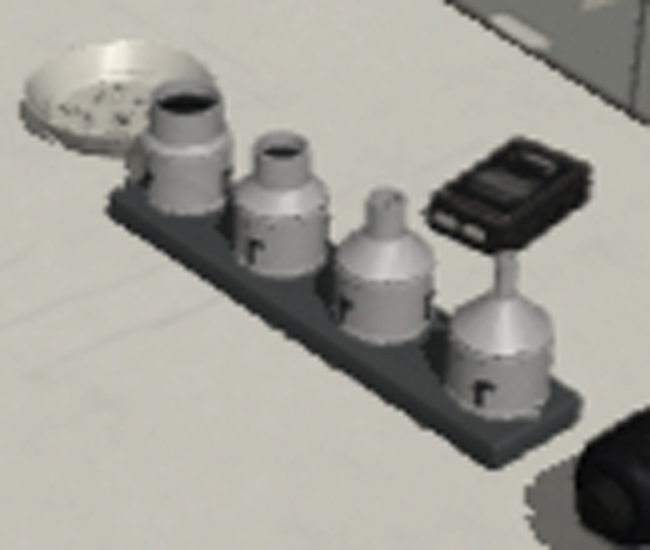

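View pics/e2.png

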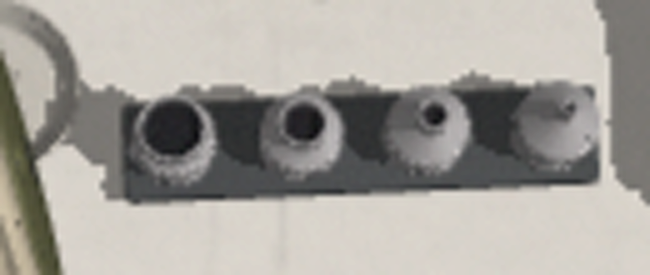

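All four stand upright in order: d, c, b, a towards the tool. I check position and height from the rims, at scene crop (188,101), (283,151), (387,197), (507,253) and top crop (174,127), (304,123), (433,115), (568,107).

Run:
```python
from h import *
s,Q,_=cam("scene");t,P,_=cam("top")
S=np.array([(188,101),(283,151),(387,197),(507,253)])/5+(214.6,149.6)
T=np.array([(174,127),(304,123),(433,115),(568,107)])/5+(214.6,154.6)
R=[(.584,.157),(.5876,.097),(.591,.037),(.5944,-.0234)]
for p,q,h,r in zip(T,S,(.048,.052,.056,.060),R):
    X,e=tri(P,Q,p,q); print(np.round((X[:2]-r)*1000,1),"base mm above bar",np.round((X[2]-h-.016)*1000,1),e[0],e[1])
```

```text
[2.2 0.3] base mm above bar -2.5 [ 0.15 -0.25] [-0.26  0.05]
[ 1.2 -0.1] base mm above bar -3.1 [ 0.25 -0.39] [-0.43  0.09]
[1.4 0.9] base mm above bar -0.6 [ 0.29 -0.44] [-0.51  0.12]
[2.  0.1] base mm above bar 0.6 [ 0.36 -0.52] [-0.64  0.16]
```

All are within about 2.5 mm of their posts and down on the bar, with the same small height bias as the first measurements. Handing in.

```bash
python3 -c "
from bench import arm
print(arm.hand_in())"
```

```text
the job is handed in; nothing more can be done
None
```

All four nozzles are upright on the rack in order, narrowest next to the hot-air tool, each about 2 mm off its post and down on the bar in the last pictures; I handed the job in at about 24 s, but the hand-in gave no verdict.

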